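# Hand-crank the stage to its mark

### The job

Change the drive selector from motor (blue) to hand (yellow), stopping for at least one second at the upright centre-off position on the way. Then wind the crank clockwise, without letting it come off its square shaft end, until the carriage's red pointer is level with the yellow mark on the scale, and swing the orange clamp lever outward to its stop. Leave the crank on its shaft and the gearhead in its place on the carriage, and do not disturb the things around.

Things in the scene. Friction and masses are not known exactly. Their poses are not given: they have to be found in the camera images.
- stage: Fixed positioning stage on the table, 110 x 410 mm aluminium base plate 12 mm thick, its length along its own y. Origin: table level under the plate, axes x across, y along the rail, z up; at yaw 0 its -x side (with the scale) faces the robot; its yaw varies little. Grey gearbox 84 x 96 mm, top 78 mm high with its flange, centred at y = -155 mm; two rods, a screw and the carriage in the middle; grey end block 84 x 44 mm, 62 mm high, centred at y = +168 mm.
- shaft_foot (a point): Top of the round collar (36 mm across) of the upright drive shaft on the gearbox, 84 mm above the table, on the shaft axis. Above it the shaft end is an 18 mm square, 24 mm tall. Turning the shaft clockwise seen from above drives the carriage toward the end block (stage +y), 14 mm a full turn; the shaft needs about 0.1 N m (1.7 N at the crank grip) and stays where it is left. Axes do not turn with the shaft.
- crank: Loose dark steel hand crank, about 0.33 kg, standing on the square shaft end; only its weight keeps it there. Origin: centre of the underside of its hub (40 x 40 x 22 mm, 20 mm square through hole, so about 6 degrees of play), which rests on shaft_foot. The arm runs along its own -x and carries an upright black grip; z is up along the shaft.
- crank_grip (a point): Middle of the crank's black upright grip: a 22 mm thick, 50 mm tall barrel that spins freely on the crank, 60 mm from the shaft axis. It stands from 24 to 74 mm above the underside of the hub (108 to 158 mm above the table); this point is 49 mm above the underside (133 mm above the table). The arm's top is 18 mm and the boss's top 23 mm above the underside.
- pointer (a point): Tip of the red pointer on the front (-x) side of the carriage, 32 mm above the table. It moves along the stage's y with the carriage. The carriage (92 x 80 mm) moves only by the drive shaft; it cannot be pushed.
- mark_line (a point): Top of the yellow index mark on the small dark clamp fixed to the scale at the stage's front edge, 32 mm above the table. Its axes are those of the stage; it stands 32 to 44 mm toward stage +y from where the pointer starts. The carriage is in place when the pointer and this point have the same position along the stage's y.
- nest (a point): Centre of the carriage's top plate, 38 mm above the table, between 9 mm high steel lips that hold the gearhead.
- gearhead: Black gearhead, housing 42 x 60 x 60 mm with a yellow-capped shaft that points to the back, about 0.42 kg, standing loose between the lips of the carriage, top 98 mm above the table. Origin: underside, 19 mm from nest. Leave it alone.
- selector_box: Fixed blue drive selector box, 100 x 80 mm, 60 mm high, on the left or the right of the stage. Origin: table level under its centre; its -x (blue dots) faces roughly the robot, its +x (yellow dots) faces away.
- selector_knob (a point): Centre of the red knob (26 mm across, 30 mm tall) at the top of the selector lever, 83 mm from the lever's pivot; the pivot is 52 mm above the table over the box's centre. Below the knob the lever is a 12 mm round bar.
- selector (a joint): Angle of the selector lever, rad; it swings in the box's x-z plane. -0.65: stop at the blue dots, motor drive (leaning along the box's -x, toward the robot); 0: upright, centre off; +0.65: stop at the yellow dots, hand drive (leaning along +x). No detents: it stays where it is left; moving it takes about 1.2 N at the knob.
- clamp_knob (a point): Middle of the orange knob (25 mm across, 48 mm tall, standing from 78 to 126 mm above the table; this point is 102 mm up) at the end of the clamp lever, 75 mm from its upright pivot, which stands on the end block at stage x = 0, y = +168 mm. The lever's flat arm is 69 to 78 mm above the table.
- clamp (a joint): Angle of the clamp lever, rad. 0: open, the arm points along stage -x (toward the robot); 1.2: closed, at its stop, after swinging clockwise seen from above, so that the knob goes outward past the end block (from stage -x toward +y). It stays where it is left; takes about 1.1 N at the knob.
- pin_box: Bystander: small open brown carton of pins, 87 x 121 x 64 mm, on the other side of the stage from the selector box. Origin: centre of the underside.
- grease_tin: Bystander: flat white tin, 67 mm across, 36 mm tall, in front of the stage. Origin: centre of the underside.
Things that resemble listed ones, but are neither listed nor needed, are in the scene too. What is shaped like the selector_box but green or pink is not meant. What is shaped like the crank but green or purple is not meant.

How it is judged (in metres and radians):
On the way, in this order (a step that is already met when the one before it is completed fails the run):
1. the selector rests at centre off (within 0.2 rad of upright) for a second (value of joint selector between -0.2 and 0.2 rad), for 0.95 s.
2. the selector is on the hand side (beyond +0.48 rad) (value of joint selector above 0.48 rad), for 0.2 s.
3. the crank has brought the pointer to the mark (within 4 mm) (y of pointer in the frame of mark_line between -0.004 and 0.004 m and z of crank in the frame of shaft_foot below 0.012 m and angle between crank's own z axis and vertical below 0.2 rad), for 0.3 s.
4. the clamp lever is closed (beyond 1.0 rad) (value of joint clamp above 1 rad), for 0.2 s.
At the end, for the whole second after the job is handed in: selector beyond 0.48 rad (hand), pointer within 4 mm of the mark along the rail, clamp beyond 1.0 rad, crank on its square (within 12 mm of fully down, tilt under 0.2 rad), gearhead within 30 mm of the nest, crank and gearhead at rest (all of step 3 and value of joint selector above 0.48 rad and value of joint clamp above 1 rad and distance between nest and gearhead below 0.03 m and linear speed of each of crank, gearhead below 0.02 m/s); the robot touches nothing.
It fails at once if the crank comes off its square (hub raised more than 18 mm or tilted over 0.35 rad) (z of crank in the frame of shaft_foot above 0.018 m or angle between crank's own z axis and vertical above 0.35 rad).
It fails at once if the carriage is wound while the selector is not on hand (y of pointer in the frame of stage above -0.01 m and value of joint selector below 0.4 rad).
It fails at once if the gearhead is shifted out of its nest (distance between nest and gearhead above 0.035 m).
It fails at once if a bystander is moved more than 25 mm (distance of any of pin_box, grease_tin from where it was at the start of the episode above 0.025 m).
It also fails if it takes over 72 s, if anything falls off the work surface, if the arm or the gripper's body presses on something with over 40 N, if the wrist force passes 120 N, or if a joint passes its speed limit or range.

### The arm

A 6-joint arm with a two-finger parallel gripper is mounted at the origin on a cart in front of the work surface, level with it; the furniture and walls round the work are solid. World frame = base frame: x ahead of the robot, y to its left, z up, the work surface at z = 0. Lengths are in m, angles in degrees, forces in N, time in s.
With the tool pointing down it reaches from about 0.4 to 0.825 m from the base axis. Payload 7 kg.
Tool frame: the origin (TCP) lies on the centre line of the jaws, within the pads' length; the fingertips stand 22 mm ahead of it and the grasp point (between the pads) lies 3 mm ahead of it; z points along the fingers, y is the line along which they close (so a half turn about z gives the same grasp; the last joint's range is limited). The gripper opens to 88 mm and grips with 3 to 60 N. Pads are 19 mm wide; open, the fingers measure 130 mm over their backs; the gripper's body (78 mm by 193 mm) begins 47 mm behind the grasp point.
Start: joints at [-56.259, 20.546, 0.682, 0, -70.136, -16.507], TCP at [0.2, -0.645, 0.249] pointing down, gripper open.
Joint ranges: [-176.03, 176.03], [-82.01, 121.73], [-58.28, 71.71], [-173.87, 95.51], [-174.79, -0.11], [-173.66, 173.66]. Speed limits (degrees/s): [136.94, 136.94, 172.46, 180, 180, 180].

### API

Orientations are given as [roll, pitch, yaw] about the fixed x, y, z axes, in that order (R = Rz(yaw) Ry(pitch) Rx(roll)).
In Python, from plant import get_state, cams, r gives the robot as it stands.
- The arm moves only by the tool apply_moves, never from a script. Its argument "targets" is a list of rows, each an object with "dp": the shift along the world's x, y, z in m, a list of three; "yaw": the turn about the world's z in degrees. In form: [{"dp": [x, y, z], "yaw": yaw}, ...]. A call has 1 to 20 rows; each row is the pose to reach, as a shift and turn from the pose commanded when the call began; what a row does not reach only later rows make up. A row lasts 1/12 s, in which the tool goes at most 41.7 mm and 7.16 degrees, less where a joint would pass 70% of its speed; a pose out of reach is approached as far as the arm can. A call with a gripper value outside its range is refused whole. "grip" is the gripper command: -1 is fully open, 1 is shut, values between are in proportion, set as the call begins (left out, the last holds). The fingers move at their own pace and stop on an object; "squeeze" is the grip in N (left out, the last holds). Time passes only in rows, so rows that repeat a pose let the fingers close. It gives the time, the measured TCP pose, the force, the opening and the grip force at its end, in the units of the state.
- get_state(): the state, without advancing time (a new reading comes with each control period).
- cams.capture(name): name is "side" or "top"; returns a dict with "image" (400x640x3 uint8, red, green, blue), "range_z" (400x640 float32, m along the optical axis (not along the pixel's ray), 0 where there is no reading), "fx", "fy", "cx", "cy" (pixels), "k1" (the pictures are not rectified: a ray, as slopes to the right and down, at radius r is drawn at 1 + k1 r^2 times it, then the intrinsics apply), "R" (3x3) and "t" (3): a world point X has camera coordinates R X + t. Camera axes: x right, y down, z forward; pixel columns grow to the right and rows downward; lengths in m; the calibration is good to about 2 mm. A picture is of the moment at which its call begins.
- r.close_job(): hands the job in; it is judged then, once.
The state is a dict: "time_s": time; "joints": joint angles; "qd": joint speeds; "joint_torque": joint torques, N m; "tcp_pos": TCP position; "eef_rot": TCP orientation; "contact_force": force on the tool from outside, world axes, zero at the start; "moment": the same for the moment, N m; "gripper_width": finger opening in m; "gripper_force": force on a finger pad.
Only numpy, scipy, OpenCV 4.12 (cv2) and the standard library are available. Lean on these libraries where they do the work, as an engineer would, in place of code of your own. Each camera call takes 0.05 s, during which the arm holds its last target. There are 200 camera calls.

## Working session

There is one attempt and no reset: what is moved stays moved. The work goes in short steps, Python scripts to look and compute and a tool call to move; the robot and the scene stay as the last step left them, time stands still between calls to the robot, and variables do not carry over. Pictures are saved under pics/ and viewed, at most 10 in all, crops included, and the job is handed in when it is done.

Besides the shell and the picture viewer there is one more tool, called after "Emit:" as name([rows], argument=value, ...), one row to a line, values as JSON. apply_moves: Moves the arm, as the interface text tells. Its arguments: {"type":"object","properties":{"targets":{"type":"array","items":{"type":"object","properties":{"dp":{"type":"array","items":{"type":"number"}},"yaw":{"type":"number"}}}},"grip":{"type":"number"},"squeeze":{"type":"number"}},"required":["targets"]}

```bash
mkdir -p pics; cat > h.py <<'E'
import numpy as np, cv2
from plant import get_state, cams, r
def cap(n):
    c=cams.capture(n); c['R']=np.array(c['R']); c['t']=np.array(c['t']); return c
def rays(c,uv):
    uv=np.atleast_2d(uv).astype(float)
    d=np.stack([(uv[:,0]-c['cx'])/c['fx'],(uv[:,1]-c['cy'])/c['fy']],1)
    s=d.copy()
    for _ in range(20): s=d/(1+c['k1']*(s**2).sum(1,keepdims=True))
    return s
def toplane(c,uv,z):
    s=rays(c,uv); d=np.c_[s,np.ones(len(s))]@c['R']; o=-c['R'].T@c['t']
    return o+d*((z-o[2])/d[:,2])[:,None]
def cloud(c):
    v,u=np.mgrid[0:400,0:640]; s=rays(c,np.c_[u.ravel(),v.ravel()]); z=c['range_z'].ravel()
    P=(np.c_[s,np.ones(len(s))]*z[:,None]-c['t'])@c['R']; P[z<=0]=np.nan
    return P.reshape(400,640,3)
def save(c,n): cv2.imwrite('pics/'+n,c['image'][:,:,::-1])
E
python3 - <<'E'
from h import *
for n in('top','side'):
    c=cap(n); save(c,n+'0.png'); np.savez(n+'0.npz',**c)
    print(n,c['fx'],c['k1'],-c['R'].T@c['t'],c['R'].round(2).tolist())
print(get_state())
E
```

```text
top 429.9138904857951 -0.0359503050603751 [0.34406705 0.00992279 1.15014789] [[0.0, -1.0, -0.0], [-0.98, -0.0, -0.19], [0.19, 0.0, -0.98]]
side 363.45369843065254 -0.08375449296881368 [0.24220611 0.75100134 0.56195717] [[-0.92, -0.4, -0.02], [-0.18, 0.47, -0.86], [0.35, -0.79, -0.5]]
{'time_s': 0.1, 'joints': array([-5.62586381e+01,  2.05874324e+01,  6.38511767e-01, -1.69301377e-02,
       -7.01366150e+01, -1.65078567e+01]), 'qd': array([-0.02153106, -0.05161175,  0.1290104 ,  0.06694345,  0.11840796,
       -0.0383235 ]), 'joint_torque': array([-1.43507634e-03, -5.84161806e+01,  2.93752187e+01,  7.01548889e+00,
        1.02209556e-02, -3.28755220e-05]), 'tcp_pos': array([ 0.19983889, -0.64430832,  0.24771387]), 'eef_rot': array([ 1.79913467e+02, -9.04659379e-03, -1.62772252e+02]), 'contact_force': array([-0.28845397, -0.02294451, -0.72592939]), 'moment': array([-0.03834168,  0.01304456,  0.00275304]), 'gripper_force': 0.0, 'gripper_width': 0.08773980299901471}
```

View pics/top0.png

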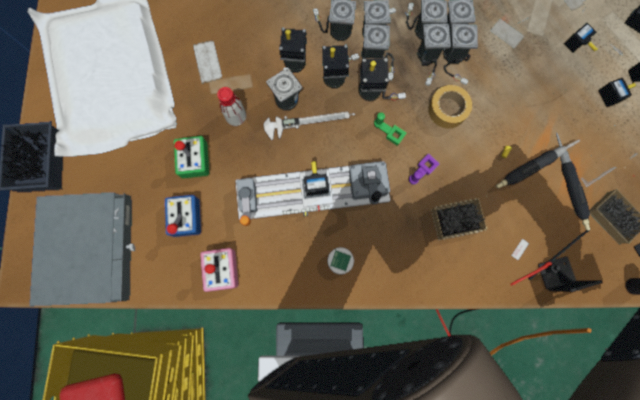

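View pics/side0.png

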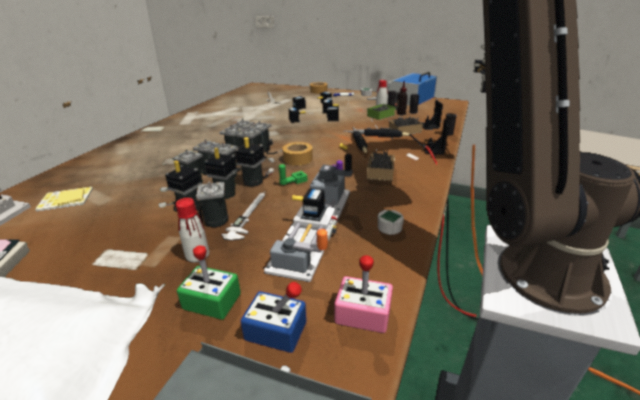

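Top view: the box candidates are green (190,156), blue (182,215) and pink (218,270), and the task means the blue one. The crank candidates are dark on the stage gearbox (370,180), green (390,128) and purple (423,169), and it means the dark one. I'll confirm both in an enlarged crop.

```bash
cat > m.py <<'E'
from h import *
c=dict(np.load('top0.npz')); im=c['image']
a=cv2.resize(im[150:245,155:400],None,fx=3.2,fy=3.2,interpolation=cv2.INTER_CUBIC)
cv2.imwrite('pics/crop0.png',a[:,:,::-1])
P=cloud(c); hsv=cv2.cvtColor(im,cv2.COLOR_RGB2HSV)
def blobs(c,m,name,zs,mina=4):
    n,l,s,ce=cv2.connectedComponentsWithStats(m.astype(np.uint8))
    for i in range(1,n):
        if s[i,4]>=mina: print(name,ce[i].round(1),s[i,4],'med z',np.nanmedian(cloud(c)[l==i],0).round(3),'@z',[toplane(c,ce[i],z)[0].round(4).tolist() for z in zs])
H,S,V=[hsv[:,:,i].astype(int) for i in range(3)]
v,u=np.mgrid[0:400,0:640]
R=(u>155)&(u<400)&(v>150)&(v<245)
blobs(c,R&(H>105)&(H<125)&(S>120)&(V>50),'blue',[0.06])
blobs(c,R&((H<5)|(H>174))&(S>170)&(V>100),'red',[0.118,0.032])
blobs(c,R&(H>=6)&(H<14)&(S>190)&(V>150),'orange',[0.126,0.102])
blobs(c,R&(H>20)&(H<32)&(S>120)&(V>120),'yellow',[0.032])
st=R&(u>230)&(P[:,:,2]>0.006)
Q=P[st]; Q=Q[np.isfinite(Q).all(1)]
print('stage rect',cv2.minAreaRect(Q[:,:2].astype(np.float32)*1000))
g=Q[(Q[:,2]>0.125)]; print('tall pts');print(g.round(3)[:60].tolist())
# low plate
lo=Q[(Q[:,2]>0.008)&(Q[:,2]<0.02)]; print(cv2.minAreaRect(lo[:,:2].astype(np.float32)*1000))
bx=R&(u<220)&(P[:,:,2]>0.045)&(P[:,:,2]<0.07); n,l,s,ce=cv2.connectedComponentsWithStats(bx.astype(np.uint8))
for i in range(1,n):
    if s[i,4]>100: print('box',ce[i],cv2.minAreaRect(P[l==i][:,:2].astype(np.float32)*1000))
E
python3 m.py
```

```text
blue [196. 164.] 5 med z [0.644 0.328 0.061] @z [[0.6443, 0.3281, 0.06]]
blue [181.5 165.5] 4 med z [0.64  0.366 0.062] @z [[0.6402, 0.3663, 0.06]]
blue [193.2 218.3] 312 med z [0.499 0.328 0.048] @z [[0.5002, 0.3276, 0.06]]
blue [174.5 197. ] 4 med z [0.557 0.381 0.054] @z [[0.5558, 0.3794, 0.06]]
blue [185. 196.] 5 med z [0.559 0.353 0.056] @z [[0.5585, 0.3522, 0.06]]
blue [166. 201.] 5 med z [0.546 0.402 0.056] @z [[0.5452, 0.401, 0.06]]
blue [166.1 216.4] 18 med z [0.505 0.399 0.057] @z [[0.505, 0.3982, 0.06]]
blue [186.8 224.8] 6 med z [0.483 0.342 0.061] @z [[0.4832, 0.3431, 0.06]]
red [171.9 228.2] 66 med z [0.466 0.357 0.131] @z [[0.4676, 0.3613, 0.118], [0.4779, 0.3906, 0.032]]
yellow [313.5 166.2] 62 med z [0.637 0.018 0.081] @z [[0.646, 0.0192, 0.032]]
yellow [344.  184.8] 12 med z [ 0.595 -0.064  0.03 ] @z [[0.5951, -0.0621, 0.032]]
yellow [186. 202.] 5 med z [0.542 0.349 0.061] @z [[0.5478, 0.3573, 0.032]]
yellow [171.2 203.4] 5 med z [0.54  0.387 0.061] @z [[0.5439, 0.3967, 0.032]]
stage rect ((562.8407592773438, 7.8589019775390625), (244.8878936767578, 443.363098144531
[... 1103 characters left out ...]
41, -0.142, 0.151], [0.544, -0.121, 0.125], [0.54, -0.122, 0.143], [0.538, -0.123, 0.152], [0.538, -0.125, 0.154], [0.538, -0.127, 0.153], [0.538, -0.13, 0.153], [0.538, -0.132, 0.153], [0.538, -0.134, 0.155], [0.538, -0.137, 0.153], [0.538, -0.139, 0.153], [0.538, -0.142, 0.153], [0.54, -0.121, 0.13], [0.539, -0.122, 0.138], [0.536, -0.123, 0.151]]
((574.5328369140625, 23.745315551757812), (418.1926574707031, 164.308349609375), 86.08317565917969)
box [189.46210996 162.60178306] ((650.8465576171875, 348.0341796875), (63.6561393737793, 79.8841552734375), 2.875622272491455)
box [181.324 213.517] ((510.84710693359375, 364.36700439453125), (98.74658203125, 79.40978240966797), 6.8638529777526855)
```

View pics/crop0.png

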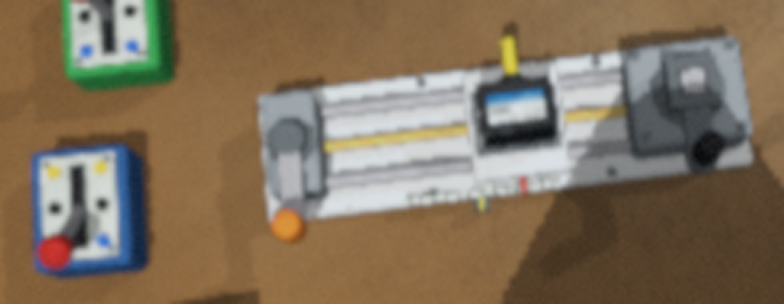

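The crop confirms it. The blue box has its lever leaning to the robot's side, with the red knob at crop (55,252). The dark crank is on the shaft at crop (692,78) with its grip at (707,150). The orange clamp knob is at (288,225), the red pointer at (523,184) and the yellow mark at (482,204).

```bash
cat > m2.py <<'E'
from h import *
c=dict(np.load('top0.npz')); P=cloud(c)
px=lambda a:np.array(a)/3.2+[155,150]-0.35
f=lambda a,z:toplane(c,px(a),z)[0]
co=np.array([f(a,0.012) for a in((260,93),(268,222),(752,163),(742,38))])
print('plate',co.round(4).tolist(),cv2.minAreaRect(co[:,:2].astype(np.float32)*1000))
sh=f((692,78),.108); g=f((707,150),.158); print('shaft',sh,'grip',g,np.linalg.norm((sh-g)[:2]))
k=f((288,225),.126); print('clampknob',k,P[219:222,244:247,2].round(3).tolist())
pt=f((523,184),.032); mk=f((482,204),.032); print('ptr',pt,'mark',mk)
Q=P[150:245,335:400].reshape(-1,3); q=Q[Q[:,2]>.145]; print('grip cloud',np.median(q,0),(q.min(0)+q.max(0))/2,len(q))
for lo,hi,nm,u0,u1 in((.055,.068,'endblk',230,270),(.07,.082,'gbox',340,400)):
    Q=P[150:245,u0:u1].reshape(-1,3); q=Q[(Q[:,2]>lo)&(Q[:,2]<hi)]; print(nm,cv2.minAreaRect(q[:,:2].astype(np.float32)*1000))
# side view
c=dict(np.load('side0.npz')); P=cloud(c); hsv=cv2.cvtColor(c['image'],cv2.COLOR_RGB2HSV).astype(int); H,S,V=hsv[...,0],hsv[...,1],hsv[...,2]
for nm,m in(('red',((H<5)|(H>174))&(S>170)&(V>100)),('or',(H>=6)&(H<14)&(S>190)&(V>150))):
    n,l,s,ce=cv2.connectedComponentsWithStats(m.astype(np.uint8))
    for i in range(1,n):
        if s[i,4]>15: print(nm,ce[i],s[i,4],np.nanmedian(P[l==i],0).round(4))
E
python3 m2.py
```

```text
plate [[0.6161, 0.2307, 0.012], [0.5053, 0.2199, 0.012], [0.556, -0.186, 0.012], [0.665, -0.1808, 0.012]] ((585.1701049804688, 19.558563232421875), (111.2263412475586, 416.8056945800781), 6.7834954261779785)
shaft [ 0.60553916 -0.1246955   0.108     ] grip [ 0.53851707 -0.12805702  0.158     ] 0.06710633680001717
clampknob [0.4869313  0.18375009 0.126     ] [[0.122, 0.122, 0.122], [0.122, 0.122, 0.123], [0.124, 0.122, 0.122]]
ptr [0.53444826 0.00687921 0.032     ] mark [0.5177263  0.04057318 0.032     ]
grip cloud [ 0.54216392 -0.13153571  0.15406469] [ 0.54319963 -0.13141786  0.15315407] 68
endblk ((563.0164794921875, 194.89854431152344), (84.35891723632812, 44.10153579711914), 7.5381975173950195)
gbox ((602.0863647460938, -124.90894317626953), (81.11554718017578, 94.69226837158203), 8.21475887298584)
red [382.40740741  83.18518519] 27 [ 0.6825 -1.0493  0.1414]
red [430.73529412 152.79411765] 34 [ 0.3632 -0.5613  0.0166]
red [185.55757576 207.60606061] 330 [0.7906 0.2483 0.1461]
red [199.36607143 251.60714286] 112 [0.6652 0.3567 0.1393]
red [366.27819549 261.53383459] 133 [0.3681 0.2684 0.1413]
red [293.51219512 288.91463415] 164 [0.4643 0.3656 0.1281]
red [468.25   313.6875] 16 [ 0.084  -0.5638 -0.7478]
or [322.80263158 240.63157895] 76 [0.4825 0.1959 0.1033]
```

Emit:
apply_moves([
  {"dp": [0.04,0.03,0.03],"yaw": 0},
  {"dp": [0.08,0.06,0.05],"yaw": 0},
  {"dp": [0.12,0.09,0.06],"yaw": 0},
  {"dp": [0.155,0.12,0.07],"yaw": 0},
  {"dp": [0.19,0.15,0.07],"yaw": -2},
  {"dp": [0.22,0.18,0.07],"yaw": -4},
  {"dp": [0.25,0.21,0.07],"yaw": -6},
  {"dp": [0.28,0.245,0.07],"yaw": -8},
  {"dp": [0.3,0.28,0.07],"yaw": -10},
  {"dp": [0.31,0.32,0.07],"yaw": -10},
  {"dp": [0.315,0.36,0.07],"yaw": -10},
  {"dp": [0.32,0.4,0.07],"yaw": -10},
  {"dp": [0.32,0.44,0.07],"yaw": -10},
  {"dp": [0.32,0.48,0.07],"yaw": -10},
  {"dp": [0.32,0.52,0.07],"yaw": -10},
  {"dp": [0.32,0.56,0.07],"yaw": -10},
  {"dp": [0.32,0.6,0.07],"yaw": -10},
  {"dp": [0.32,0.64,0.07],"yaw": -10},
  {"dp": [0.32,0.68,0.07],"yaw": -10},
  {"dp": [0.32,0.72,0.07],"yaw": -10},
], grip=-1)

```text
time_s: 1.77
tcp_pos: [0.5192, 0.0479, 0.3186]
eef_rot: [180.0, 0.0, -172.8]
contact_force: [1.3, 0.6, -0.4]
gripper_width: 0.0874
gripper_force: 0.0
```

Emit:
apply_moves([
  {"dp": [-0.01,0.04,0],"yaw": 0},
  {"dp": [-0.02,0.08,0],"yaw": 0},
  {"dp": [-0.03,0.12,0],"yaw": 0},
  {"dp": [-0.04,0.16,-0.01],"yaw": 0},
  {"dp": [-0.05,0.2,-0.03],"yaw": 0},
  {"dp": [-0.06,0.24,-0.05],"yaw": 0},
  {"dp": [-0.06,0.27,-0.07],"yaw": 0},
  {"dp": [-0.06,0.285,-0.09],"yaw": 0},
  {"dp": [-0.06,0.285,-0.1],"yaw": 0},
  {"dp": [-0.06,0.285,-0.1],"yaw": 0},
  {"dp": [-0.06,0.285,-0.1],"yaw": 0},
  {"dp": [-0.06,0.285,-0.1],"yaw": 0},
])

```text
time_s: 2.77
tcp_pos: [0.4604, 0.3304, 0.2197]
eef_rot: [180.0, 0.1, -172.8]
contact_force: [0.2, -0.5, 0.4]
gripper_width: 0.0876
gripper_force: 0.0
```

Emit:
apply_moves([
  {"dp": [0.001,0.015,0],"yaw": 0},
  {"dp": [0.001,0.028,-0.01],"yaw": 0},
  {"dp": [0.001,0.028,-0.04],"yaw": 0},
  {"dp": [0.001,0.028,-0.065],"yaw": 0},
  {"dp": [0.001,0.028,-0.085],"yaw": 0},
  {"dp": [0.001,0.028,-0.098],"yaw": 0},
  {"dp": [0.001,0.028,-0.098],"yaw": 0},
  {"dp": [0.001,0.028,-0.098],"yaw": 0},
])

```text
time_s: 3.43
tcp_pos: [0.4611, 0.359, 0.1203]
eef_rot: [-180.0, -0.0, -172.8]
contact_force: [0.6, 0.2, 0.0]
gripper_width: 0.0877
gripper_force: 0.0
```

Emit:
apply_moves([
  {"dp": [0,0,0],"yaw": 0},
  {"dp": [0,0,0],"yaw": 0},
  {"dp": [0,0,0],"yaw": 0},
  {"dp": [0,0,0],"yaw": 0},
  {"dp": [0,0,0],"yaw": 0},
  {"dp": [0,0,0],"yaw": 0},
], grip=1, squeeze=8)

```text
time_s: 3.93
tcp_pos: [0.461, 0.359, 0.121]
eef_rot: [180.0, 0.0, -172.8]
contact_force: [-0.5, -0.6, -0.4]
gripper_width: 0.0534
gripper_force: 0.0
```

Emit:
apply_moves([
  {"dp": [0,0,0],"yaw": 0},
  {"dp": [0,0,0],"yaw": 0},
  {"dp": [0,0,0],"yaw": 0},
  {"dp": [0,0,0],"yaw": 0},
  {"dp": [0,0,0],"yaw": 0},
  {"dp": [0,0,0],"yaw": 0},
  {"dp": [0,0,0],"yaw": 0},
])

```text
time_s: 4.52
tcp_pos: [0.4611, 0.3596, 0.1207]
eef_rot: [179.9, 0.0, -172.7]
contact_force: [-0.5, 3.9, -0.7]
gripper_width: 0.0253
gripper_force: 8.0
```

Emit:
apply_moves([
  {"dp": [0.005,0.001,0.0035],"yaw": 0},
  {"dp": [0.01,0.001,0.0065],"yaw": 0},
  {"dp": [0.0165,0.002,0.01],"yaw": 0},
  {"dp": [0.023,0.003,0.0125],"yaw": 0},
  {"dp": [0.03,0.0035,0.0145],"yaw": 0},
  {"dp": [0.037,0.0045,0.016],"yaw": 0},
  {"dp": [0.0435,0.005,0.0165],"yaw": 0},
  {"dp": [0.05,0.006,0.017],"yaw": 0},
  {"dp": [0.05,0.006,0.017],"yaw": 0},
  {"dp": [0.05,0.006,0.017],"yaw": 0},
  {"dp": [0.05,0.006,0.017],"yaw": 0},
  {"dp": [0.05,0.006,0.017],"yaw": 0},
  {"dp": [0.05,0.006,0.017],"yaw": 0},
  {"dp": [0.05,0.006,0.017],"yaw": 0},
])

```text
time_s: 5.68
tcp_pos: [0.5103, 0.3645, 0.1371]
eef_rot: [-180.0, -0.1, -172.8]
contact_force: [-1.2, 3.9, -12.2]
gripper_width: 0.0256
gripper_force: 8.0
```

```bash
python3 - <<'E'
from h import *
c=cap('side'); cv2.imwrite('pics/s1.png',cv2.resize(c['image'][190:370,180:420],None,fx=3,fy=3)[:,:,::-1])
E
```

```text
(no output)
```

View pics/s1.png

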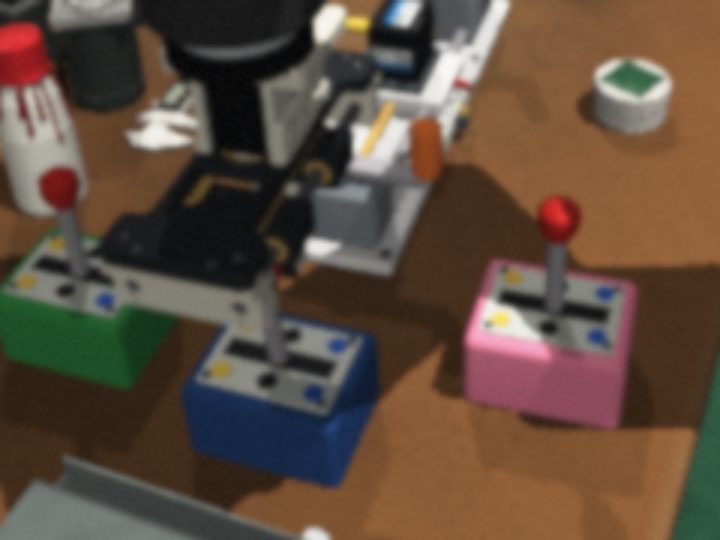

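The crop shows the blue box's lever standing upright at (272,320), with its knob held between the fingers. I'll dwell there, then carry on to hand.

Emit:
apply_moves([
  {"dp": [0,0,-0.002],"yaw": 0},
  {"dp": [0,0,-0.002],"yaw": 0},
  {"dp": [0,0,-0.002],"yaw": 0},
  {"dp": [0,0,-0.002],"yaw": 0},
  {"dp": [0,0,-0.002],"yaw": 0},
  {"dp": [0,0,-0.002],"yaw": 0},
  {"dp": [0,0,-0.002],"yaw": 0},
  {"dp": [0,0,-0.002],"yaw": 0},
  {"dp": [0,0,-0.002],"yaw": 0},
  {"dp": [0,0,-0.002],"yaw": 0},
  {"dp": [0,0,-0.002],"yaw": 0},
  {"dp": [0,0,-0.002],"yaw": 0},
  {"dp": [0,0,-0.002],"yaw": 0},
  {"dp": [0,0,-0.002],"yaw": 0},
])

```text
time_s: 6.9
tcp_pos: [0.5116, 0.3648, 0.1366]
eef_rot: [180.0, 0.1, -172.8]
contact_force: [0.3, -4.2, 6.0]
gripper_width: 0.0251
gripper_force: 8.0
```

Emit:
apply_moves([
  {"dp": [0.0065,0.001,-0.0005],"yaw": 0},
  {"dp": [0.013,0.0015,-0.001],"yaw": 0},
  {"dp": [0.02,0.0025,-0.0025],"yaw": 0},
  {"dp": [0.027,0.003,-0.0045],"yaw": 0},
  {"dp": [0.0335,0.004,-0.007],"yaw": 0},
  {"dp": [0.0395,0.0045,-0.01],"yaw": 0},
  {"dp": [0.045,0.0055,-0.0135],"yaw": 0},
  {"dp": [0.05,0.006,-0.017],"yaw": 0},
  {"dp": [0.052,0.006,-0.019],"yaw": 0},
  {"dp": [0.052,0.006,-0.019],"yaw": 0},
  {"dp": [0.052,0.006,-0.019],"yaw": 0},
  {"dp": [0.052,0.006,-0.019],"yaw": 0},
  {"dp": [0.052,0.006,-0.019],"yaw": 0},
])

```text
time_s: 7.98
tcp_pos: [0.5627, 0.3702, 0.1158]
eef_rot: [-179.9, -0.1, -172.8]
contact_force: [-4.2, -5.3, 0.5]
gripper_width: 0.0252
gripper_force: 8.0
```

Emit:
apply_moves([
  {"dp": [0,0,0],"yaw": 0},
  {"dp": [0,0,0],"yaw": 0},
  {"dp": [0,0,0],"yaw": 0},
  {"dp": [0,0,0],"yaw": 0},
  {"dp": [0,0,0],"yaw": 0},
  {"dp": [0,0,0.02],"yaw": 0},
  {"dp": [0,0,0.05],"yaw": 0},
  {"dp": [0,0,0.08],"yaw": 0},
  {"dp": [0,0,0.1],"yaw": 0},
  {"dp": [0,-0.03,0.11],"yaw": 0},
  {"dp": [0,-0.07,0.11],"yaw": 0},
  {"dp": [-0.005,-0.11,0.11],"yaw": 0},
  {"dp": [-0.01,-0.15,0.11],"yaw": 0},
  {"dp": [-0.015,-0.19,0.11],"yaw": 0},
  {"dp": [-0.02,-0.23,0.11],"yaw": 0},
  {"dp": [-0.02,-0.27,0.11],"yaw": 0},
  {"dp": [-0.02,-0.31,0.11],"yaw": 0},
  {"dp": [-0.02,-0.35,0.11],"yaw": 0},
  {"dp": [-0.02,-0.39,0.11],"yaw": 0},
  {"dp": [-0.02,-0.43,0.11],"yaw": 0},
], grip=-1)

```text
time_s: 9.65
tcp_pos: [0.5429, -0.0608, 0.2272]
eef_rot: [180.0, 0.1, -172.7]
contact_force: [1.3, 1.3, -0.3]
gripper_width: 0.0874
gripper_force: 0.0
```

```bash
python3 - <<'E'
from h import *
c=cap('side'); P=cloud(c); hsv=cv2.cvtColor(c['image'],cv2.COLOR_RGB2HSV).astype(int); H,S,V=hsv[...,0],hsv[...,1],hsv[...,2]
m=((H<5)|(H>174))&(S>170)&(V>100)
n,l,s,ce=cv2.connectedComponentsWithStats(m.astype(np.uint8))
for i in range(1,n):
    if s[i,4]>50: print(ce[i],s[i,4],np.nanmedian(P[l==i],0).round(4))
print(get_state()['tcp_pos'])
E
```

```text
[185.58536585 207.60365854] 328 [0.7902 0.2481 0.1469]
[199.44247788 251.7079646 ] 113 [0.6656 0.3568 0.139 ]
[366.56 261.26] 150 [0.3681 0.2679 0.1413]
[244.9760479  280.43712575] 167 [0.5541 0.3746 0.1229]
[ 0.54227812 -0.06604533  0.22705017]
```

```bash
cat > chk.py <<'E'
from h import *
c=cap('top'); P=cloud(c); hsv=cv2.cvtColor(c['image'],cv2.COLOR_RGB2HSV).astype(int); H,S,V=hsv[...,0],hsv[...,1],hsv[...,2]
m=((H<5)|(H>174))&(S>150)&(V>80); m[:,:155]=0;m[:,260:]=0;m[:175]=0;m[245:]=0
n,l,s,ce=cv2.connectedComponentsWithStats(m.astype(np.uint8))
for i in range(1,n):
    if s[i,4]>8: print(ce[i],s[i,4],toplane(c,ce[i],.118),np.nanmedian(P[l==i],0).round(4))
save(c,'t1.png')
c=cap('side'); cv2.imwrite('pics/s2.png',cv2.resize(c['image'][220:370,200:400],None,fx=3,fy=3)[:,:,::-1])
E
python3 chk.py
```

```text
[171.21052632 191.35526316] 76 [[0.55869271 0.36884194 0.118     ]] [0.557  0.3661 0.1264]
```

View pics/s2.png

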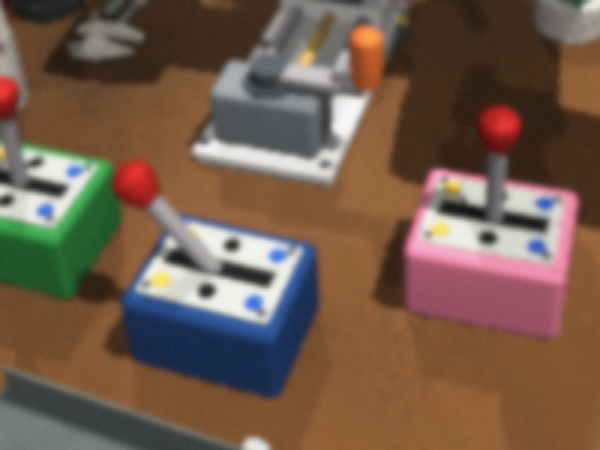

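The crop shows the blue box's lever leaning fully over to the yellow dots, with its knob at (137,183). Next is the crank grip.

Emit:
apply_moves([
  {"dp": [0,-0.03,0],"yaw": 0},
  {"dp": [0.0005,-0.055,0],"yaw": 0},
  {"dp": [0.0005,-0.065,-0.01],"yaw": 0},
  {"dp": [0.0005,-0.065,-0.03],"yaw": 0},
  {"dp": [0.0005,-0.065,-0.05],"yaw": 0},
  {"dp": [0.0005,-0.065,-0.07],"yaw": 0},
  {"dp": [0.0005,-0.065,-0.08],"yaw": 0},
  {"dp": [0.0005,-0.065,-0.088],"yaw": 0},
  {"dp": [0.0005,-0.065,-0.088],"yaw": 0},
  {"dp": [0.0005,-0.065,-0.088],"yaw": 0},
])

```text
time_s: 10.63
tcp_pos: [0.5439, -0.1237, 0.1388]
eef_rot: [-180.0, 0.0, -172.7]
contact_force: [0.3, -0.0, 0.5]
gripper_width: 0.0879
gripper_force: 0.0
```

Emit:
apply_moves([
  {"dp": [0,0,0],"yaw": 0},
  {"dp": [0,0,0],"yaw": 0},
  {"dp": [0,0,0],"yaw": 0},
  {"dp": [0,0,0],"yaw": 0},
  {"dp": [0,0,0],"yaw": 0},
  {"dp": [0,0,0],"yaw": 0},
  {"dp": [0,0,0],"yaw": 0},
  {"dp": [0,0,0],"yaw": 0},
  {"dp": [0,0,0],"yaw": 0},
  {"dp": [0,0,0],"yaw": 0},
  {"dp": [0,0,0],"yaw": 0},
  {"dp": [0,0,0],"yaw": 0},
  {"dp": [0,0,0],"yaw": 0},
  {"dp": [0,0,0],"yaw": 0},
], grip=1, squeeze=12)

```text
time_s: 11.8
tcp_pos: [0.5435, -0.1242, 0.1386]
eef_rot: [-180.0, 0.0, -172.8]
contact_force: [0.0, -2.2, 0.0]
gripper_width: 0.0214
gripper_force: 12.0
```

Emit:
apply_moves([
  {"dp": [0.001,0.0105,0],"yaw": 0},
  {"dp": [0.004,0.0205,0],"yaw": 0},
  {"dp": [0.0085,0.03,0],"yaw": 0},
  {"dp": [0.0145,0.0385,0],"yaw": 0},
  {"dp": [0.022,0.0455,0],"yaw": 0},
  {"dp": [0.031,0.0515,0],"yaw": 0},
  {"dp": [0.0405,0.0555,0],"yaw": 0},
  {"dp": [0.0505,0.0585,0],"yaw": 0},
  {"dp": [0.061,0.059,0],"yaw": 0},
  {"dp": [0.061,0.059,0],"yaw": 0},
  {"dp": [0.061,0.059,0],"yaw": 0},
])

```text
time_s: 12.72
tcp_pos: [0.6047, -0.0648, 0.1382]
eef_rot: [-180.0, -0.1, -172.7]
contact_force: [0.3, -5.0, -0.4]
gripper_width: 0.0211
gripper_force: 12.0
```

```bash
cat > look.py <<'E'
from h import *
import sys
n=sys.argv[1]
c=cap('side'); a=cv2.resize(c['image'][150:270,260:380],None,fx=4.5,fy=4.5,interpolation=cv2.INTER_CUBIC)
cv2.imwrite('pics/%s.png'%n,a[:,:,::-1]); np.savez(n+'.npz',**c)
c=cap('top'); np.savez(n+'t.npz',**c); save(c,n+'t.png')
print(get_state()['tcp_pos'],get_state()['contact_force'])
E
python3 look.py w1
```

```text
[ 0.60421636 -0.06488555  0.1381912 ] [-0.38196135 -4.8582803  -1.09875884]
```

View pics/w1.png

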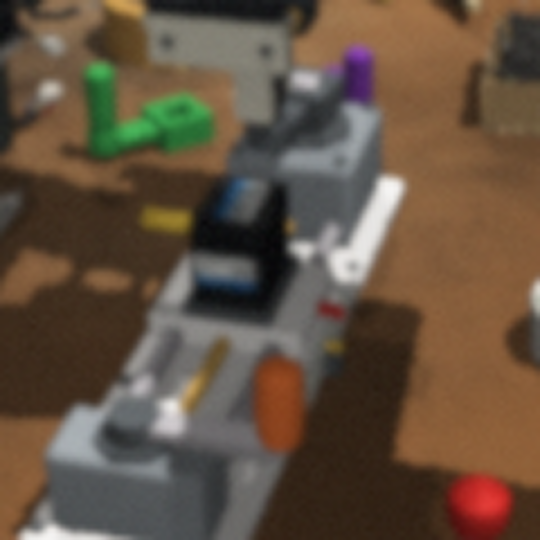

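The crop shows the crank sitting flat and turning, the red pointer at (332,309) and the yellow mark at (335,346). I'll keep winding.

Emit:
apply_moves([
  {"dp": [0.0155,-0.003,0],"yaw": 0},
  {"dp": [0.03,-0.009,0],"yaw": 0},
  {"dp": [0.042,-0.019,0],"yaw": 0},
  {"dp": [0.0515,-0.0315,0],"yaw": 0},
  {"dp": [0.057,-0.046,0],"yaw": 0},
  {"dp": [0.059,-0.0615,0],"yaw": 0},
  {"dp": [0.0565,-0.077,0],"yaw": 0},
  {"dp": [0.0505,-0.0915,0],"yaw": 0},
  {"dp": [0.0405,-0.1035,0],"yaw": 0},
  {"dp": [0.028,-0.113,0],"yaw": 0},
  {"dp": [0.0135,-0.1185,0],"yaw": 0},
  {"dp": [-0.002,-0.1205,0],"yaw": 0},
  {"dp": [-0.0175,-0.118,0],"yaw": 0},
  {"dp": [-0.032,-0.112,0],"yaw": 0},
  {"dp": [-0.044,-0.102,0],"yaw": 0},
  {"dp": [-0.0535,-0.0895,0],"yaw": 0},
  {"dp": [-0.059,-0.075,0],"yaw": 0},
  {"dp": [-0.061,-0.0595,0],"yaw": 0},
  {"dp": [-0.0585,-0.044,0],"yaw": 0},
  {"dp": [-0.0525,-0.0295,0],"yaw": 0},
])

```text
time_s: 14.48
tcp_pos: [0.5508, -0.0952, 0.139]
eef_rot: [-180.0, 0.1, -172.8]
contact_force: [7.0, -6.8, -7.4]
gripper_width: 0.0212
gripper_force: 12.0
```

Emit:
apply_moves([
  {"dp": [0.001,-0.001,-0.0005],"yaw": 0},
  {"dp": [0.001,-0.001,-0.0005],"yaw": 0},
  {"dp": [0.001,-0.001,-0.0005],"yaw": 0},
])

```text
time_s: 14.73
tcp_pos: [0.5513, -0.0962, 0.1385]
eef_rot: [180.0, -0.0, -172.8]
contact_force: [-4.3, 3.5, 6.5]
gripper_width: 0.0211
gripper_force: 12.0
```

```bash
python3 look.py w2; python3 - <<'E'
from h import *
for n in('w1','w2'):
    c=dict(np.load(n+'.npz')); hsv=cv2.cvtColor(c['image'],cv2.COLOR_RGB2HSV).astype(int); H,S,V=hsv[...,0],hsv[...,1],hsv[...,2]
    v,u=np.mgrid[0:400,0:640]; w=(u>325)&(u<342)&(v>212)&(v<232)
    for nm,m in(('red',w&((H<7)|(H>172))&(S>140)&(V>60)),('yel',w&(H>18)&(H<35)&(S>130)&(V>80))):
        k,l,s,ce=cv2.connectedComponentsWithStats(m.astype(np.uint8))
        for i in range(1,k):
            if s[i,4]>1: print(n,nm,ce[i],s[i,4],toplane(c,ce[i],.032))
E
```

```text
[ 0.55124682 -0.09639526  0.13848655] [-4.51000613  2.85211185  6.23134102]
w1 red [333.28571429 218.57142857] 7 [[0.53161317 0.01091848 0.032     ]]
w1 yel [334.5 226.5] 4 [[0.51558273 0.04353033 0.032     ]]
w2 red [331.8 220.6] 5 [[0.53175685 0.02117294 0.032     ]]
w2 yel [334.5 226.5] 4 [[0.51558273 0.04353033 0.032     ]]
```

View pics/w2.png

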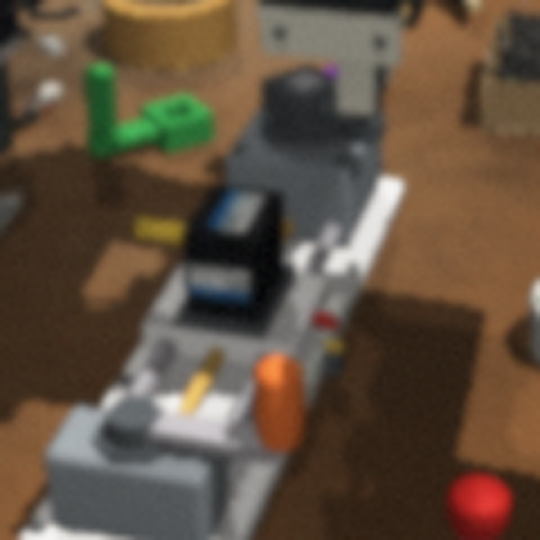

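The crop shows the pointer at (325,320), closing on the mark at (335,346), and the crank still flat. About 20–24 mm remain.

Emit:
apply_moves([
  {"dp": [0.0095,0.013,0],"yaw": 0},
  {"dp": [0.022,0.0225,0],"yaw": 0},
  {"dp": [0.0365,0.028,0],"yaw": 0},
  {"dp": [0.0515,0.03,0],"yaw": 0},
  {"dp": [0.067,0.0275,0],"yaw": 0},
  {"dp": [0.0815,0.0215,0],"yaw": 0},
  {"dp": [0.0935,0.0115,0],"yaw": 0},
  {"dp": [0.1025,-0.001,0],"yaw": 0},
  {"dp": [0.1085,-0.015,0],"yaw": 0},
  {"dp": [0.11,-0.0305,0],"yaw": 0},
  {"dp": [0.108,-0.046,0],"yaw": 0},
  {"dp": [0.1015,-0.06,0],"yaw": 0},
  {"dp": [0.092,-0.0725,0],"yaw": 0},
  {"dp": [0.0795,-0.0815,0],"yaw": 0},
  {"dp": [0.065,-0.0875,0],"yaw": 0},
  {"dp": [0.0495,-0.089,0],"yaw": 0},
  {"dp": [0.0345,-0.087,0],"yaw": 0},
  {"dp": [0.02,-0.0805,0],"yaw": 0},
  {"dp": [0.008,-0.071,0],"yaw": 0},
  {"dp": [-0.0015,-0.0585,0],"yaw": 0},
])

```text
time_s: 16.5
tcp_pos: [0.5495, -0.1549, 0.1382]
eef_rot: [180.0, 0.1, -172.8]
contact_force: [8.3, 1.2, -3.0]
gripper_width: 0.021
gripper_force: 12.0
```

Emit:
apply_moves([
  {"dp": [-0.005,0.0145,0],"yaw": 0},
  {"dp": [-0.007,0.03,0],"yaw": 0},
  {"dp": [-0.0045,0.045,0],"yaw": 0},
  {"dp": [0.0015,0.0595,0],"yaw": 0},
  {"dp": [0.011,0.0715,0],"yaw": 0},
  {"dp": [0.0235,0.0805,0],"yaw": 0},
  {"dp": [0.038,0.0865,0],"yaw": 0},
  {"dp": [0.053,0.088,0],"yaw": 0},
  {"dp": [0.0685,0.086,0],"yaw": 0},
  {"dp": [0.0825,0.08,0],"yaw": 0},
  {"dp": [0.095,0.07,0],"yaw": 0},
  {"dp": [0.104,0.0575,0],"yaw": 0},
  {"dp": [0.1095,0.043,0],"yaw": 0},
  {"dp": [0.1115,0.028,0],"yaw": 0},
  {"dp": [0.1115,0.028,0],"yaw": 0},
  {"dp": [0.1115,0.028,0],"yaw": 0},
])

```text
time_s: 17.83
tcp_pos: [0.6636, -0.1277, 0.1383]
eef_rot: [-180.0, 0.1, -172.8]
contact_force: [2.5, -0.6, 4.1]
gripper_width: 0.0214
gripper_force: 12.0
```

```bash
python3 look.py w3; cat > pm.py <<'E'
from h import *
import sys
for n in sys.argv[1:]:
    c=dict(np.load(n+'.npz')); top=n.endswith('t') or n=='top0'
    u0,u1,v0,v1=(296,330,198,222) if top else (318,346,210,240)
    s=8; a=cv2.resize(c['image'][v0:v1,u0:u1],None,fx=s,fy=s,interpolation=cv2.INTER_CUBIC).astype(int)
    R,G,B=a[...,0],a[...,1],a[...,2]; out={}
    for nm,w in(('red',R-np.maximum(G,B)),('yel',np.minimum(R,G)-B-2*abs(R-G-10))):
        if nm=='yel':
            hs=cv2.cvtColor(a.astype(np.uint8),cv2.COLOR_RGB2HSV).astype(int); w=np.where((hs[...,0]>19)&(hs[...,0]<36),np.minimum(R,G)-B,0)
        m=(w>0.6*w.max()); k,l,st,ce=cv2.connectedComponentsWithStats(m.astype(np.uint8)); i=1+st[1:,4].argmax()
        px=(ce[i]+.5)/s-.5+[u0,v0]; p=toplane(c,px,.032)[0]; out[nm]=p; print(n,nm,w.max(),st[i,4],px.round(2),p.round(4))
    yd=np.array([-.1213,.9926]); print('  gap along stage y',((out['yel']-out['red'])[:2]@yd).round(4))
E
python3 pm.py top0 side0 w1 w1t w2 w2t w3 w3t
```

```text
[ 0.66343693 -0.1267786   0.13844699] [ 2.81166068 -0.85722163  4.16963615]
top0 red 89 458 [318.2  207.48] [0.5336 0.0066 0.032 ]
top0 yel 81 354 [305.06 213.43] [0.5176 0.0411 0.032 ]
  gap along stage y 0.0362
side0 red 109 5911 [322.   234.24] [0.5322 0.0858 0.032 ]
side0 yel 63 449 [333.92 226.3 ] [0.5173 0.0432 0.032 ]
  gap along stage y -0.0404
w1 red 77 5364 [321.87 234.79] [0.5316 0.088  0.032 ]
w1 yel 46 547 [333.99 226.5 ] [0.5168 0.044  0.032 ]
  gap along stage y -0.0418
w1t red 53 599 [316.84 207.94] [0.5323 0.0102 0.032 ]
w1t yel 55 367 [305.1 213.8] [0.5167 0.041  0.032 ]
  gap along stage y 0.0325
w2 red 109 5114 [321.25 234.25] [0.5339 0.0865 0.032 ]
w2 yel 48 603 [333.98 226.41] [0.5169 0.0436 0.032 ]
  gap along stage y -0.0404
w2t red 70 440 [312.47 208.11] [0.5319 0.0217 0.032 ]
w2t yel 71 360 [305.18 213.63] [0.5171 0.0408 0.032 ]
  gap along stage y 0.0208
w3 red 109 4599 [321.6  235.23] [0.5315 0.0899 0.032 ]
w3 yel 46 259 [334.04 226.68] [0.5164 0.0447 0.032 ]
  gap along stage y -0.043
w3t red 14 39727 [311.61 210.29] [0.526  0.0239 0.032 ]
w3t yel 14 89 [326.   200.58] [ 0.5521 -0.014   0.032 ]
  gap along stage y -0.0408
```

View pics/w3.png

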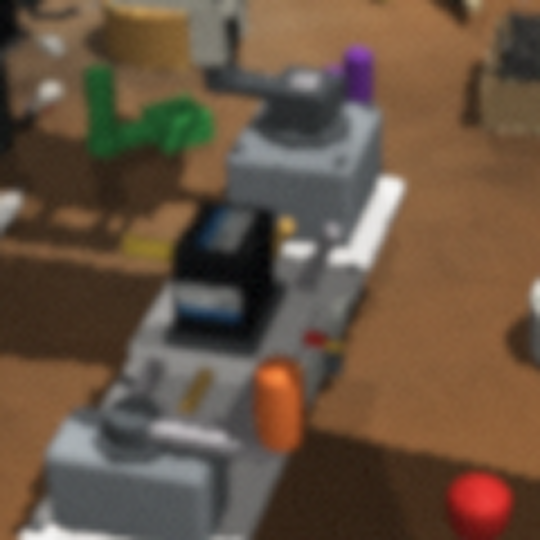

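The crop shows the pointer at (316,340), almost level with the mark at (337,346). The top view gave a gap of 20.8 mm at w2, so about 1 mm is left, or 20° more.

Emit:
apply_moves([
  {"dp": [-0.001,-0.0105,0],"yaw": 0},
  {"dp": [-0.004,-0.0205,0],"yaw": 0},
  {"dp": [-0.004,-0.0205,0],"yaw": 0},
  {"dp": [-0.004,-0.0205,0],"yaw": 0},
  {"dp": [-0.004,-0.0205,0],"yaw": 0},
  {"dp": [-0.004,-0.0205,0],"yaw": 0},
])

```text
time_s: 18.43
tcp_pos: [0.6593, -0.147, 0.1386]
eef_rot: [-180.0, 0.1, -172.8]
contact_force: [4.5, -2.6, 5.7]
gripper_width: 0.0209
gripper_force: 12.0
```

Emit:
apply_moves([
  {"dp": [0,0,0],"yaw": 0},
  {"dp": [0,0,0],"yaw": 0},
  {"dp": [0,0,0],"yaw": 0},
  {"dp": [0,0,0],"yaw": 0},
  {"dp": [0,0,0],"yaw": 0},
  {"dp": [0,0,0],"yaw": 0},
  {"dp": [0,0,0],"yaw": 0},
  {"dp": [0,0,0],"yaw": 0},
  {"dp": [0,0,0.01],"yaw": 0},
  {"dp": [0,0,0.03],"yaw": 0},
  {"dp": [0,0,0.06],"yaw": 0},
  {"dp": [0,0,0.09],"yaw": 0},
  {"dp": [0,0,0.12],"yaw": 0},
  {"dp": [-0.02,-0.03,0.12],"yaw": 0},
  {"dp": [-0.04,-0.06,0.12],"yaw": 0},
  {"dp": [-0.06,-0.09,0.12],"yaw": 0},
  {"dp": [-0.08,-0.12,0.12],"yaw": 0},
  {"dp": [-0.08,-0.15,0.12],"yaw": 0},
], grip=-1)

```text
time_s: 19.93
tcp_pos: [0.576, -0.2977, 0.2602]
eef_rot: [-180.0, 0.1, -172.8]
contact_force: [0.8, 0.7, -0.1]
gripper_width: 0.0876
gripper_force: 0.0
```

```bash
python3 look.py w4; python3 pm.py w4t; python3 - <<'E'
import cv2
a=cv2.imread('pics/w4t.png')[140:250,150:410]; cv2.imwrite('pics/w4c.png',cv2.resize(a,None,fx=3,fy=3,interpolation=cv2.INTER_CUBIC))
E
```

```text
[ 0.57775888 -0.30026726  0.25926167] [-0.2856198   0.18310476 -0.1715905 ]
w4t red 77 420 [304.63 208.68] [0.5303 0.0423 0.032 ]
w4t yel 68 281 [305.08 214.01] [0.5161 0.0411 0.032 ]
  gap along stage y 0.0005
```

View pics/w4c.png

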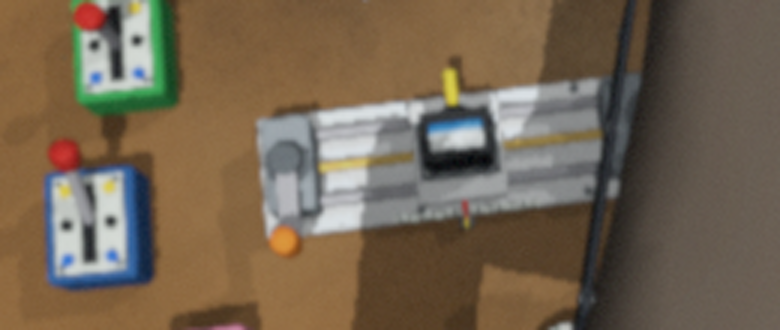

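The crop shows the pointer at (465,208) in line with the mark at (466,222), a gap of about 0.5 mm. The selector's still on yellow. Next is the clamp.

Emit:
apply_moves([
  {"dp": [-0.005,0.035,0],"yaw": 0},
  {"dp": [-0.01,0.07,0],"yaw": 0},
  {"dp": [-0.02,0.11,0],"yaw": 0},
  {"dp": [-0.03,0.15,0],"yaw": 0},
  {"dp": [-0.04,0.19,0],"yaw": 0},
  {"dp": [-0.05,0.23,0],"yaw": 0},
  {"dp": [-0.06,0.27,0],"yaw": 0},
  {"dp": [-0.07,0.31,0],"yaw": 0},
  {"dp": [-0.08,0.35,0],"yaw": 0},
  {"dp": [-0.09,0.39,0],"yaw": 0},
  {"dp": [-0.09,0.43,-0.01],"yaw": 0},
  {"dp": [-0.09,0.465,-0.03],"yaw": 0},
  {"dp": [-0.09,0.485,-0.05],"yaw": 0},
  {"dp": [-0.09,0.485,-0.06],"yaw": 0},
  {"dp": [-0.09,0.485,-0.06],"yaw": 0},
  {"dp": [-0.09,0.485,-0.06],"yaw": 0},
])

```text
time_s: 21.37
tcp_pos: [0.4887, 0.1884, 0.1983]
eef_rot: [-180.0, -0.0, -172.7]
contact_force: [0.9, -0.1, 0.9]
gripper_width: 0.0878
gripper_force: 0.0
```

Emit:
apply_moves([
  {"dp": [-0.001,-0.003,-0.02],"yaw": 0},
  {"dp": [-0.001,-0.003,-0.045],"yaw": 0},
  {"dp": [-0.001,-0.003,-0.065],"yaw": 0},
  {"dp": [-0.001,-0.003,-0.08],"yaw": 0},
  {"dp": [-0.001,-0.003,-0.09],"yaw": 0},
  {"dp": [-0.001,-0.003,-0.09],"yaw": 0},
  {"dp": [-0.001,-0.003,-0.09],"yaw": 0},
])

```text
time_s: 21.95
tcp_pos: [0.4886, 0.1851, 0.109]
eef_rot: [180.0, 0.0, -172.8]
contact_force: [-0.1, 0.8, 0.3]
gripper_width: 0.0877
gripper_force: 0.0
```

Emit:
apply_moves([
  {"dp": [0,0,0],"yaw": 0},
  {"dp": [0,0,0],"yaw": 0},
  {"dp": [0,0,0],"yaw": 0},
  {"dp": [0,0,0],"yaw": 0},
  {"dp": [0,0,0],"yaw": 0},
  {"dp": [0,0,0],"yaw": 0},
  {"dp": [0,0,0],"yaw": 0},
  {"dp": [0,0,0],"yaw": 0},
  {"dp": [0,0,0],"yaw": 0},
  {"dp": [0,0,0],"yaw": 0},
  {"dp": [0,0,0],"yaw": 0},
  {"dp": [0,0,0],"yaw": 0},
  {"dp": [0,0,0],"yaw": 0},
], grip=1, squeeze=10)

```text
time_s: 23.03
tcp_pos: [0.4879, 0.1855, 0.108]
eef_rot: [180.0, -0.0, -172.8]
contact_force: [-1.6, -0.5, -1.2]
gripper_width: 0.024
gripper_force: 10.0
```

Emit:
apply_moves([
  {"dp": [-0.0005,0.0095,0],"yaw": -4},
  {"dp": [0,0.019,0],"yaw": -8},
  {"dp": [0.0015,0.028,0],"yaw": -12},
  {"dp": [0.0045,0.037,0],"yaw": -16},
  {"dp": [0.008,0.045,0],"yaw": -20},
  {"dp": [0.013,0.053,0],"yaw": -24},
  {"dp": [0.019,0.06,0],"yaw": -28},
  {"dp": [0.0255,0.0665,0],"yaw": -32},
  {"dp": [0.0325,0.0725,0],"yaw": -36},
  {"dp": [0.0395,0.0765,0],"yaw": -40},
  {"dp": [0.0405,0.077,0],"yaw": -40},
  {"dp": [0.0405,0.077,0],"yaw": -40},
  {"dp": [0.0405,0.077,0],"yaw": -40},
  {"dp": [0.0405,0.077,0],"yaw": -40},
])

```text
time_s: 24.2
tcp_pos: [0.5272, 0.2615, 0.1075]
eef_rot: [-179.9, -0.1, 147.2]
contact_force: [-4.8, -0.3, 0.3]
gripper_width: 0.024
gripper_force: 10.0
```

Emit:
apply_moves([
  {"dp": [0,0,0],"yaw": 0},
  {"dp": [0,0,0],"yaw": 0},
  {"dp": [0,0,0],"yaw": 0},
  {"dp": [0,0,0],"yaw": 0},
  {"dp": [0,0,0],"yaw": 0},
  {"dp": [0,0,0],"yaw": 0},
  {"dp": [0,0,0],"yaw": 0},
  {"dp": [0,0,0.01],"yaw": 0},
  {"dp": [0,0,0.04],"yaw": 0},
  {"dp": [0,0,0.07],"yaw": 0},
  {"dp": [0,0,0.1],"yaw": 0},
  {"dp": [0,0,0.13],"yaw": 0},
  {"dp": [0,0,0.16],"yaw": 0},
  {"dp": [-0.02,-0.03,0.18],"yaw": 4},
  {"dp": [-0.03,-0.07,0.18],"yaw": 8},
  {"dp": [-0.03,-0.11,0.18],"yaw": 12},
  {"dp": [-0.03,-0.15,0.18],"yaw": 16},
  {"dp": [-0.03,-0.19,0.18],"yaw": 20},
  {"dp": [-0.03,-0.23,0.18],"yaw": 24},
  {"dp": [-0.03,-0.27,0.18],"yaw": 28},
], grip=-1)

```text
time_s: 25.87
tcp_pos: [0.4979, -0.0094, 0.2893]
eef_rot: [180.0, 0.1, 175.5]
contact_force: [1.3, -0.8, -0.4]
gripper_width: 0.0877
gripper_force: 0.0
```

Emit:
apply_moves([
  {"dp": [0,-0.04,0],"yaw": 0},
  {"dp": [0,-0.08,0],"yaw": 0},
  {"dp": [0,-0.12,0],"yaw": 0},
  {"dp": [0,-0.16,0],"yaw": 0},
  {"dp": [0,-0.2,0],"yaw": 0},
  {"dp": [0,-0.24,0],"yaw": 0},
  {"dp": [0,-0.28,0],"yaw": 0},
  {"dp": [0,-0.32,0],"yaw": 0},
  {"dp": [0,-0.32,0],"yaw": 0},
  {"dp": [0,-0.32,0],"yaw": 0},
  {"dp": [0,-0.32,0],"yaw": 0},
  {"dp": [0,-0.32,0],"yaw": 0},
])

```text
time_s: 26.87
tcp_pos: [0.4985, -0.3269, 0.2886]
eef_rot: [180.0, 0.0, 175.3]
contact_force: [-0.3, 0.1, -0.8]
gripper_width: 0.0876
gripper_force: 0.0
```

```bash
python3 look.py w5; python3 pm.py w5t; python3 - <<'E'
from h import *
c=dict(np.load('w5t.npz')); k=toplane(c,[0,0],.126)
a=cv2.resize(c['image'][140:250,150:410],None,fx=3,fy=3,interpolation=cv2.INTER_CUBIC); b=cv2.resize(np.load('w5.npz')['image'][140:350,180:440],(780,630//1),interpolation=cv2.INTER_CUBIC)
cv2.imwrite('pics/w5c.png',cv2.resize(np.vstack([a,b]),None,fx=.62,fy=.62,interpolation=cv2.INTER_AREA)[:,:,::-1])
hsv=cv2.cvtColor(c['image'],cv2.COLOR_RGB2HSV).astype(int);H,S,V=hsv[...,0],hsv[...,1],hsv[...,2]
m=(H>=5)&(H<15)&(S>180)&(V>130); m[:150]=0;m[245:]=0;m[:,:200]=0;m[:,300:]=0
n,l,s,ce=cv2.connectedComponentsWithStats(m.astype(np.uint8)); i=1+s[1:,4].argmax(); print(ce[i],toplane(c,ce[i],.126))
E
```

```text
[ 0.49869953 -0.32646196  0.28866689] [ 0.4023812   0.07500235 -0.41929016]
w5t red 77 422 [304.64 208.72] [0.5302 0.0423 0.032 ]
w5t yel 67 285 [305.07 214.02] [0.5161 0.0411 0.032 ]
  gap along stage y 0.0005
[217.66666667 206.93333333] [[0.51861519 0.2502712  0.126     ]]
```

View pics/w5c.png

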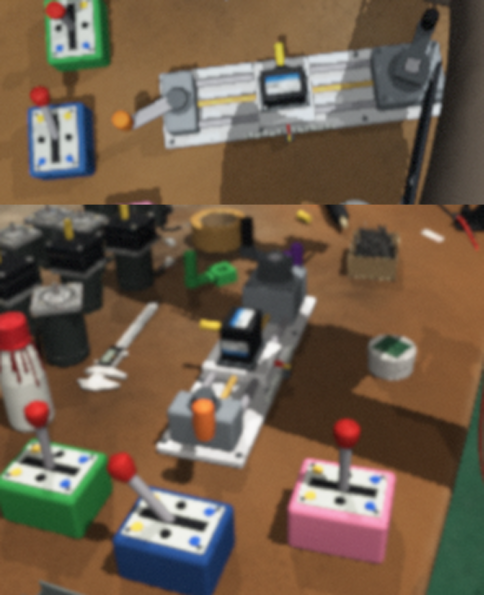

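The view shows the crank upright on its square, the gearhead in its nest, the pointer on the mark, the selector on yellow and the clamp swung out, with its knob at (121,119). I'll check the clamp angle numerically before handing in.

```bash
python3 - <<'E'
from h import *
def knob(n):
    c=dict(np.load(n+'.npz')); P=cloud(c); im=c['image'].astype(int)
    q=P.reshape(-1,3); m=(q[:,2]>.112)&(q[:,2]<.14)&(abs(q[:,0]-.51)<.06)&(abs(q[:,1]-.22)<.07)
    q=q[m]; x=(q.min(0)+q.max(0))/2; 
    for p in(x,np.median(q,0)):
        d=p[:2]-[.5629,.1953]; print(n,len(q),p.round(4),np.hypot(*d).round(4),'clamp',np.deg2rad(186.97-np.degrees(np.arctan2(d[1],d[0]))%360).round(3))
for n in('top0','w4t','w5t','side0','w5'): knob(n)
E
```

```text
top0 71 [0.4878 0.1879 0.121 ] 0.0755 clamp 0.024
top0 71 [0.4874 0.1862 0.1208] 0.076 clamp 0.001
w4t 71 [0.4882 0.188  0.1208] 0.0751 clamp 0.024
w4t 71 [0.4872 0.1862 0.121 ] 0.0762 clamp 0.001
w5t 74 [0.5264 0.2607 0.1206] 0.0749 clamp 1.183
w5t 74 [0.5263 0.2598 0.1203] 0.0741 clamp 1.177
side0 86 [0.4886 0.1909 0.1195] 0.0744 clamp 0.062
side0 86 [0.4876 0.1933 0.1205] 0.0753 clamp 0.095
w5 101 [0.528  0.2625 0.119 ] 0.0757 clamp 1.213
w5 101 [0.5257 0.2656 0.1203] 0.0795 clamp 1.206
```

The clamp reads about 1.18–1.2 rad, so it's at its stop. Handing in.

```bash
python3 -c "
from plant import r
print(r.close_job())"
```

```text
the job is handed in; nothing more can be done
None
```

I handed the job in at about 27 s: the selector is on hand after a stop of over 1 s at centre off, the pointer is about 0.5 mm from the mark, the clamp is at its stop (about 1.2 rad), the crank is on its square and the gearhead is in its nest; the hand-in call returned no verdict.

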